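# Fit the green format plate to the jar labeller

## Task

The labeller is being changed over to the green jars: draw the green-edged format plate up out of the leaning slotted rack by its top edge, carry it to the labeller's plate station and lower it upright into the slot, keeping hold of it rather than dropping it in. Press it down past the spring roller until it is fully home on the slot floor, then let go. Leave the other two plates in their slots, and do not disturb the jars, the label roll or the tape dispenser.

Things in the scene. Friction and masses are not known exactly. Their poses are not given: they have to be found in the camera images.
- plate_green: Flat aluminium format plate with green grip strip along its top edge: 110 mm wide, 120 mm tall, 5 mm thick, 0.13 to 0.25 kg, both faces alike. The one to fit, from any of the rack's three slots. A 34 x 20 mm window is cut in mid-width, 12 to 32 mm above its bottom edge. Origin: centre of the bottom edge; x normal to the sheet, y along its width, z from the bottom edge to the strip.
- green_strip (a point): Centre of the green plate's grip strip, 111 mm above its bottom edge. The strip is 10 mm thick, 110 mm long and 18 mm tall (its top is the plate's top). Axes as the plate's.
- plate_orange: Flat aluminium format plate with orange grip strip along its top edge: 110 mm wide, 120 mm tall, 5 mm thick, 0.13 to 0.25 kg, both faces alike. Stays in the rack. Origin: centre of the bottom edge; x normal to the sheet, y along its width, z from the bottom edge to the strip.
- plate_blue: Flat aluminium format plate with blue grip strip along its top edge: 110 mm wide, 120 mm tall, 5 mm thick, 0.13 to 0.25 kg, both faces alike. Stays in the rack. Origin: centre of the bottom edge; x normal to the sheet, y along its width, z from the bottom edge to the strip.
- rack: Fixed rack, 220 x 150 mm, grey base, two white cheeks 74 mm high with black inclined grooves inside that hold the plates by their side edges. Origin on the table below the middle slot's bottom; z up; x points to the robot's left within 0.3 rad. Three slots in a row along x, 52 mm apart level (45 mm square to the sheets). Fingers opened beyond 40 mm would touch the next plate.
- rack_slot (a point): Bottom centre of the rack's middle slot, 24 mm above the table; rack axes. All slots lean 30 degrees from vertical to the rack's -x (the robot's right): a plate's z axis is (-0.5, 0, 0.87) and its x axis (0.87, 0, 0.5) in the rack's frame. Grooves are 7.5 mm wide and 56 mm deep along the lean; plate tops are 128 mm above the table and the upper 64 mm of each plate is free.
- station: Fixed plate station of the labeller: white base 125 x 170 x 12 mm with an upright aluminium slot, yellow flared lips at its mouth, and a sensor post 89 mm high near the corner at x +45, y +70 mm. Origin on the table below the slot's centre; z up, y along the slot, x across it, pointing to the robot's left within 0.3 rad.
- slot_floor (a point): Centre of the slot's floor, 12 mm above the table, station axes. The plate's origin lies here when it is home. The slot is 7.5 mm across (x) and 116 mm long (y) inside.
- slot_mouth (a point): Centre of the top of the slot's straight walls, 45 mm above its floor, station axes. Flared lips rise 12 mm higher and widen the mouth to about 20 x 126 mm.
- roller_nose (a point): Tip of an orange spring roller (22 mm diameter, 26 mm long, 22 mm above the slot floor) poking 5.5 mm through the middle of the slot's +x wall. A plate let down stops on it with its bottom edge about 29 mm above the floor; pressing with about 4 to 10 N takes it past, and the roller springs into the plate's window when it is home on the floor.
- jar0: Loose glass jar with green label and steel cap, 58 mm diameter, 95 mm high, standing; origin at the centre of its underside.
- jar1: Loose glass jar with green label and steel cap, 58 mm diameter, 95 mm high, standing; origin at the centre of its underside.
- jar2: Loose glass jar with green label and steel cap, 58 mm diameter, 95 mm high, standing; origin at the centre of its underside.
- label_roll: Loose roll of white labels lying flat, 84 mm diameter, 40 mm bore, 50 mm high; origin at the centre of its underside.
- tape_gun: Loose red tape dispenser with a yellow roll lying flat, about 200 mm long along its x, 80 mm wide, 36 mm high; origin on its underside, between handle (-x) and roll (+x).
There are look-alikes about, which are no part of the job. What is shaped like the plate_green but red is not meant.

How it is judged:
By the outcome, as a careful person would: the job done as asked, in the order asked, and still so for the second after the job is handed in, with the robot touching nothing.
It also fails if it takes over 51 s, if anything falls off the work surface, if the arm or the gripper's body presses on something with over 40 N, if the wrist force passes 120 N, or if a joint passes its speed limit or range.

## Robot

A 6-joint arm with a two-finger parallel gripper is mounted at the origin on the work surface. World frame = base frame: x ahead of the robot, y to its left, z up, the work surface at z = 0. Lengths are in m, angles in degrees, forces in N, time in s.
With the tool pointing down it reaches from about 0.275 to 0.825 m from the base axis. Payload 4.9 kg.
Tool frame: the origin (TCP) lies on the front face of the gripper's body, between the roots of the fingers; the fingertips stand 73 mm ahead of it and the grasp point (between the pads) lies 54 mm ahead of it; z points along the fingers, y is the line along which they close (so a half turn about z gives the same grasp; the last joint's range is limited). The gripper opens to 85 mm and grips with 20 to 120 N. Pads are 22 mm wide; open, the fingers measure 114 mm over their backs; the gripper's body (76 mm by 85 mm) begins 54 mm behind the grasp point. The pads swing forward as they close: fully open they stand 13 mm farther back than shut.
Start: joints at [-70.714, 18.69, -11.035, 60.275, 0, 82.311], TCP at [0.249, -0.49, 0.304] pointing down, gripper open.
Joint ranges: [-152.03, 152.03], [-55.5, 102.48], [-74.3, 77.21], [-110.64, 120.58], [-84.22, 78.4], [-180, 180]. Speed limits (degrees/s): [147.25, 147.25, 180, 180, 180, 180].

## Interface

Orientations are given as a 3x3 rotation matrix whose columns are the frame's x, y, z axes.
In Python, from workcell import ctrl gives the robot as it stands.
- The arm moves only by the tool servo_tool, never from a script. Its argument "deltas" is a list of rows, each an object with "jaw": the opening, from -1 (shut) to 1 (fully open); "travel": the shift along the tool's x, y, z normalised to -1 to 1, where 1 is 80 mm, a list of three; "turn": the turn about the tool's z normalised to -1 to 1, where 1 is 180 degrees. A call has 1 to 8 rows; each row is the pose to reach, as a shift and turn from the pose commanded when the call began, along the tool's axes at that moment, turning the shorter way round; what a row does not reach only later rows make up. A row lasts 1/8 s, in which the tool goes at most 62.5 mm and 10.7 degrees, less where a joint would pass 70% of its speed; a pose out of reach is approached as far as the arm can. A call with a number of a shift or a turn outside -1 to 1 is refused whole. A call with a gripper value outside its range is refused whole. The fingers move at their own pace and stop on an object; "force" is the grip in N (left out, the last holds). Time passes only in rows, so rows that repeat a pose let the fingers close. It gives the time, the measured TCP pose, the force, the opening and the grip force at its end, in the units of the state.
- ctrl.state(): the state, without advancing time (a new reading comes with each control period).
- ctrl.grab_frame(name): name is "side" or "top" or "wrist"; returns the picture (480x640x3 uint8, blue, green, red); there is no depth.
- ctrl.camera_info(name): a dict with "fx", "fy", "cx", "cy" (pixels), "k1" (the pictures are not rectified: a ray, as slopes to the right and down, at radius r is drawn at 1 + k1 r^2 times it, then the intrinsics apply), "R" (3x3) and "t" (3): a world point X has camera coordinates R X + t. Camera axes: x right, y down, z forward; pixel columns grow to the right and rows downward; lengths in m; the calibration is good to about 2 mm. A picture is of the moment at which its call begins: read the wrist's pose just before it. camera_info takes no time and is no camera call; for the wrist camera it gives the pose at the moment of the call.
- ctrl.job_done(): hands the job in; it is judged then, once.
The state is a dict: "time": time; "joints": joint angles; "joint_vel": joint speeds; "effort": joint torques, N m; "tool_pos": TCP position; "tcp_rot": TCP orientation; "force": force on the tool from outside, world axes, zero at the start; "wrist_torque": the same for the moment, N m; "finger_gap": finger opening in m; "finger_force": force on a finger pad.
Only numpy, scipy, OpenCV 4.12 (cv2) and the standard library are available. Lean on these libraries where they do the work, as an engineer would, in place of code of your own. Each camera call takes 0.05 s, during which the arm holds its last target. There are 200 camera calls.

## Working session

There is one attempt and no reset: what is moved stays moved. The work goes in short steps, Python scripts to look and compute and a tool call to move; the robot and the scene stay as the last step left them, time stands still between calls to the robot, and variables do not carry over. Pictures are saved under pics/ and viewed, at most 10 in all, crops included, and the job is handed in when it is done.

Besides the shell and the picture viewer there is one more tool, called after "Emit:" as name(argument=value, ...), one argument or row to a line, values as JSON. servo_tool: Moves the arm, as the interface text tells. Its arguments: {"type":"object","properties":{"deltas":{"type":"array","items":{"type":"object","properties":{"jaw":{"type":"number"},"travel":{"type":"array","items":{"type":"number"}},"turn":{"type":"number"}}}},"force":{"type":"number"}},"required":["deltas"]}

```bash
mkdir -p pics; python3 - <<'E'
from workcell import ctrl
import cv2,numpy as np
for n in("top","side"):
    cv2.imwrite(f"pics/{n}0.png",ctrl.grab_frame(n)); c=ctrl.camera_info(n)
    R=np.array(c["R"]);print(n,c["fx"],c["k1"],(-R.T@np.array(c["t"])).round(3),R.round(3).tolist())
s=ctrl.state();print(s)
E
```

```text
top 567.75953311811 -0.029810972006992804 [0.394 0.083 1.666] [[0.026, -1.0, 0.004], [-0.998, -0.026, -0.062], [0.062, -0.003, -0.998]]
side 518.0077174327213 -0.10073811679923965 [-0.272  0.855  0.786] [[-0.721, -0.693, -0.013], [-0.364, 0.395, -0.843], [0.589, -0.604, -0.537]]
{'time': 0.1, 'joints': array([-7.07152398e+01,  1.87270386e+01, -1.10840417e+01,  6.02756025e+01,
       -2.00709171e-04,  8.23120756e+01]), 'joint_vel': array([-0.02087365, -0.09620654,  0.0629247 ,  0.00912751,  0.0120454 ,
        0.00177977]), 'effort': array([ 2.66433117e-04, -4.44239759e+01,  2.63037372e+01,  7.89830490e-03,
       -7.19674313e-05,  1.56663947e-05]), 'tool_pos': array([ 0.2493484 , -0.48978483,  0.30320336]), 'tcp_rot': array([[ 8.91222908e-01,  4.53565293e-01, -5.02961884e-04],
       [ 4.53565528e-01, -8.91221788e-01,  1.42685247e-03],
       [ 1.98920166e-04, -1.49976978e-03, -9.99998856e-01]]), 'force': array([ 0.30160226,  0.9352582 , -0.10547998]), 'wrist_torque': array([-0.0475711 ,  0.03216875,  0.00669444]), 'finger_force': 0.0, 'finger_gap': 0.08567527308103083}
```

View pics/top0.png

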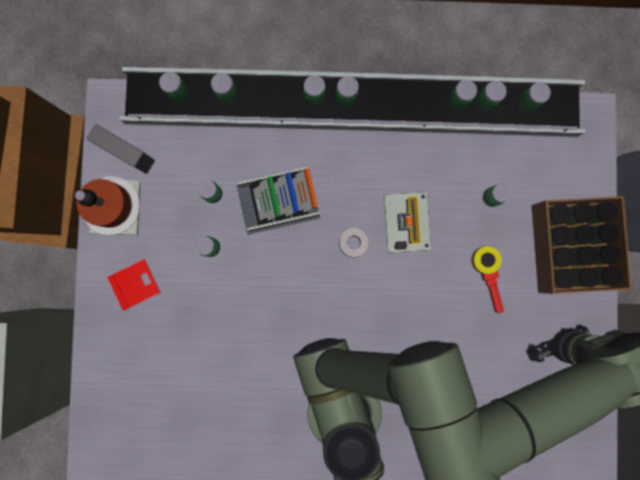

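View pics/side0.png

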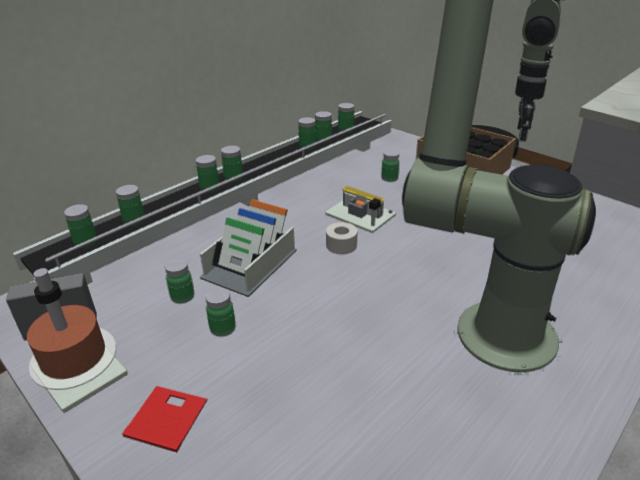

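The top view shows the rack at about (278,198), with the green plate leftmost (263,198) and blue and orange to its right. The station is at (408,222) with a yellow slot and an orange roller, and its sensor post is at (400,245). The label roll is at (353,242) and the tape gun at (490,275). The side view confirms the plates lean to the robot's right. Next I'll work out coarse positions.

```bash
cat > h.py <<'E'
from workcell import ctrl
import cv2,numpy as np
def shot(n):
    c=ctrl.camera_info(n); return ctrl.grab_frame(n),c
def ray(c,u,v):
    x,y=(u-c["cx"])/c["fx"],(v-c["cy"])/c["fy"]
    a,b=x,y
    for _ in range(20):
        k=1+c["k1"]*(a*a+b*b); a,b=x/k,y/k
    R=np.array(c["R"]); return -R.T@np.array(c["t"]), R.T@np.array([a,b,1.])
def onz(c,u,v,z):
    o,d=ray(c,u,v); return o+d*(z-o[2])/d[2]
def proj(c,X):
    p=np.array(c["R"])@np.array(X)+np.array(c["t"]); a,b=p[:2]/p[2]; k=1+c["k1"]*(a*a+b*b)
    return c["fx"]*a*k+c["cx"],c["fy"]*b*k+c["cy"]
def mask(im,h0,h1,s=110,v=60):
    return cv2.inRange(cv2.cvtColor(im,cv2.COLOR_BGR2HSV),(h0,s,v),(h1,255,255))
E
python3 - <<'E'
from h import *
im,c=shot("top")
for n,h,z,box in(("green",(45,75),.12,(235,330,160,235)),("blue",(105,130),.12,(235,330,160,235)),("orange",(5,17),.12,(235,330,160,235)),("yellow",(20,32),.069,(380,435,190,255)),("roller",(5,17),.04,(380,435,190,255))):
    m=mask(im,*h); x0,x1,y0,y1=box; k=np.zeros_like(m);k[y0:y1,x0:x1]=m[y0:y1,x0:x1]
    nn,l,st,ce=cv2.connectedComponentsWithStats(k)
    for i in range(1,nn):
        if st[i,4]<12: continue
        r=cv2.minAreaRect(np.argwhere(l==i)[:,::-1].astype(np.float32))
        b=np.array([onz(c,*p,z)[:2] for p in cv2.boxPoints(r)])
        print(n,st[i,4],ce[i].round(1),onz(c,*ce[i],z).round(3),b.round(3).tolist())
w=ctrl.camera_info("wrist");R=np.array(w["R"]);s=ctrl.state();T=s["tcp_rot"]
print(w["fx"],T.T@(-R.T@np.array(w["t"])-s["tool_pos"]),(R@T).round(3))
cv2.imwrite("pics/topc.png",cv2.resize(im[150:265,225:445],None,fx=3.6,fy=3.6,interpolation=cv2.INTER_CUBIC))
E
```

```text
green 202 [273.3 196.2] [0.606 0.214 0.12 ] [[0.657, 0.234], [0.661, 0.218], [0.554, 0.194], [0.55, 0.209]]
blue 225 [291.8 191.9] [0.619 0.164 0.12 ] [[0.67, 0.185], [0.674, 0.168], [0.567, 0.141], [0.563, 0.158]]
orange 234 [310.1 187.8] [0.632 0.114 0.12 ] [[0.684, 0.136], [0.688, 0.12], [0.581, 0.092], [0.577, 0.108]]
orange 28 [303.6 191. ] [0.623 0.131 0.12 ] [[0.647, 0.139], [0.648, 0.136], [0.598, 0.123], [0.597, 0.127]]
orange 26 [299.7 193.2] [0.616 0.142 0.12 ] [[0.641, 0.15], [0.642, 0.147], [0.593, 0.134], [0.592, 0.137]]
yellow 327 [414.  219.8] [ 0.557 -0.181  0.069] [[0.621, -0.16], [0.623, -0.188], [0.492, -0.2], [0.489, -0.172]]
roller 76 [409.2 220.7] [ 0.557 -0.172  0.04 ] [[0.57, -0.16], [0.571, -0.183], [0.544, -0.184], [0.544, -0.161]]
401.70213947558887 [ 0.07277894  0.0007817  -0.07057179] [[ 0.     1.     0.001]
 [-0.958  0.    -0.285]
 [-0.285 -0.001  0.958]]
```

View pics/topc.png

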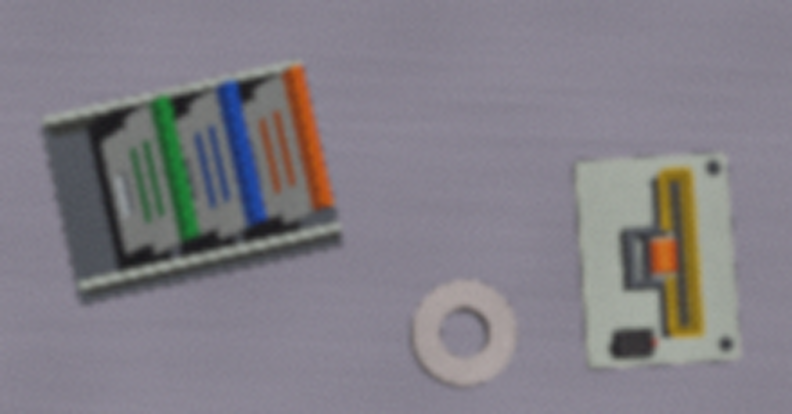

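The zoomed crop shows the strips at x≈175, 242 and 305, evenly spaced. The roller is on the station's left (+x) side and the post is nearest the robot at (632,343). Spacing is 51.7 mm, which matches 52. Yaw is about 13.8° for the rack and about 5° for the station. I'll move over the rack and look again there.

Emit:
servo_tool(
  deltas=[
    {"jaw": -0.2, "travel": [1, -0.73, 0], "turn": -0.47},
    {"jaw": -0.2, "travel": [1, -0.73, 0], "turn": -0.47},
    {"jaw": -0.2, "travel": [1, -0.73, 0], "turn": -0.47},
    {"jaw": -0.2, "travel": [1, -0.73, 0], "turn": -0.47},
    {"jaw": -0.2, "travel": [1, -0.73, 0], "turn": -0.47},
    {"jaw": -0.2, "travel": [1, -0.73, 0], "turn": -0.47},
    {"jaw": -0.2, "travel": [1, -0.73, 0], "turn": -0.47},
    {"jaw": -0.2, "travel": [1, -0.73, 0], "turn": -0.47},
  ],
  force=30,
)

```text
time: 1.15
tool_pos: [0.2942, -0.4017, 0.3036]
tcp_rot: [[-0.373, 0.928, -0.0], [0.928, 0.373, 0.001], [0.001, -0.0, -1.0]]
force: [0.8, -0.1, -0.4]
finger_gap: 0.0342
finger_force: 0.0
```

Emit:
servo_tool(
  deltas=[
    {"jaw": -0.2, "travel": [0.88, 1, 0], "turn": -0.457},
    {"jaw": -0.2, "travel": [0.88, 1, 0], "turn": -0.457},
    {"jaw": -0.2, "travel": [0.88, 1, 0], "turn": -0.457},
    {"jaw": -0.2, "travel": [0.88, 1, 0], "turn": -0.457},
    {"jaw": -0.2, "travel": [0.88, 1, 0], "turn": -0.457},
    {"jaw": -0.2, "travel": [0.88, 1, 0], "turn": -0.457},
    {"jaw": -0.2, "travel": [0.88, 1, 0], "turn": -0.457},
    {"jaw": -0.2, "travel": [0.88, 1, 0], "turn": -0.457},
  ],
)

```text
time: 2.15
tool_pos: [0.3427, -0.3068, 0.3037]
tcp_rot: [[-0.97, -0.243, -0.0], [-0.243, 0.97, 0.0], [0.0, 0.001, -1.0]]
force: [-0.2, -0.3, 0.2]
finger_gap: 0.0341
finger_force: 0.0
```

Emit:
servo_tool(
  deltas=[
    {"jaw": -0.2, "travel": [-0.4, 0.46, 0], "turn": 0},
    {"jaw": -0.2, "travel": [-0.79, 0.92, 0], "turn": 0},
  ],
)

```text
time: 2.4
tool_pos: [0.3868, -0.2197, 0.3037]
tcp_rot: [[-0.971, -0.237, -0.0], [-0.237, 0.971, 0.0], [0.0, 0.0, -1.0]]
force: [-0.2, -1.0, 0.2]
finger_gap: 0.0341
finger_force: 0.0
```

Emit:
servo_tool(
  deltas=[
    {"jaw": -0.2, "travel": [-0.4, 0.46, 0], "turn": 0},
    {"jaw": -0.2, "travel": [-0.79, 0.92, 0], "turn": 0},
  ],
)

```text
time: 2.65
tool_pos: [0.4308, -0.1324, 0.3038]
tcp_rot: [[-0.971, -0.239, 0.0], [-0.239, 0.971, -0.0], [-0.0, -0.0, -1.0]]
force: [0.1, 0.4, 0.2]
finger_gap: 0.0337
finger_force: 0.0
```

Emit:
servo_tool(
  deltas=[
    {"jaw": -0.2, "travel": [-0.4, 0.46, 0], "turn": 0},
    {"jaw": -0.2, "travel": [-0.79, 0.92, 0], "turn": 0},
  ],
)

```text
time: 2.9
tool_pos: [0.4746, -0.0457, 0.3038]
tcp_rot: [[-0.971, -0.239, 0.0], [-0.239, 0.971, -0.0], [-0.0, -0.0, -1.0]]
force: [0.6, 0.2, 0.2]
finger_gap: 0.034
finger_force: 0.0
```

Emit:
servo_tool(
  deltas=[
    {"jaw": -0.2, "travel": [-0.4, 0.46, 0], "turn": 0},
    {"jaw": -0.2, "travel": [-0.79, 0.92, 0], "turn": 0},
  ],
)

```text
time: 3.15
tool_pos: [0.5183, 0.0409, 0.3037]
tcp_rot: [[-0.971, -0.239, -0.0], [-0.239, 0.971, -0.0], [0.0, -0.0, -1.0]]
force: [-0.3, 0.4, 0.9]
finger_gap: 0.0337
finger_force: 0.0
```

Emit:
servo_tool(
  deltas=[
    {"jaw": -0.2, "travel": [-0.4, 0.46, 0], "turn": 0},
    {"jaw": -0.2, "travel": [-0.79, 0.92, 0], "turn": 0},
  ],
)

```text
time: 3.4
tool_pos: [0.5621, 0.1275, 0.3036]
tcp_rot: [[-0.971, -0.239, -0.0], [-0.239, 0.971, -0.0], [0.0, -0.0, -1.0]]
force: [0.2, -0.1, -0.4]
finger_gap: 0.034
finger_force: 0.0
```

Emit:
servo_tool(
  deltas=[
    {"jaw": -0.2, "travel": [-0.4, 0.46, 0], "turn": 0},
    {"jaw": -0.2, "travel": [-0.79, 0.92, 0], "turn": 0},
    {"jaw": -0.2, "travel": [-0.79, 0.92, 0], "turn": 0},
    {"jaw": -0.2, "travel": [-0.79, 0.92, 0], "turn": 0},
  ],
)

```text
time: 3.9
tool_pos: [0.6049, 0.2122, 0.3032]
tcp_rot: [[-0.971, -0.239, -0.002], [-0.239, 0.971, -0.001], [0.002, -0.0, -1.0]]
force: [-0.3, -0.5, -0.5]
finger_gap: 0.0341
finger_force: 0.0
```

```bash
python3 - <<'E'
from h import *
im,c=shot("wrist"); cv2.imwrite("pics/w1.png",im)
print(ctrl.state()["tool_pos"])
for n,h in(("green",(45,75)),("blue",(105,130)),("orange",(5,17))):
    m=cv2.morphologyEx(mask(im,*h),cv2.MORPH_OPEN,np.ones((3,3)))
    nn,l,st,ce=cv2.connectedComponentsWithStats(m); i=1+np.argmax(st[1:,4])
    r=cv2.minAreaRect(np.argwhere(l==i)[:,::-1].astype(np.float32))
    bp=cv2.boxPoints(r);print(n,st[i].tolist(),bp.round(0).tolist())
    for z in(.1148,.1254):
        print(z,np.array([onz(c,*p,z)[:2] for p in bp]).round(4).tolist())
E
```

```text
[0.6048586  0.2116753  0.30352872]
green [307, 156, 26, 166, 3871] [[307.0, 156.0], [332.0, 156.0], [332.0, 321.0], [307.0, 321.0]]
0.1148 [[0.5576, 0.1926], [0.5538, 0.208], [0.6664, 0.2369], [0.6707, 0.2195]]
0.1254 [[0.5567, 0.1927], [0.5531, 0.2074], [0.6611, 0.2352], [0.6652, 0.2185]]
blue [223, 157, 36, 153, 4088] [[222.0, 158.0], [252.0, 156.0], [260.0, 308.0], [230.0, 309.0]]
0.1148 [[0.5717, 0.1404], [0.5663, 0.1584], [0.6686, 0.1845], [0.6748, 0.1645]]
0.1254 [[0.5702, 0.1426], [0.565, 0.1599], [0.6631, 0.1849], [0.6691, 0.1657]]
orange [139, 159, 49, 164, 4879] [[139.0, 160.0], [170.0, 156.0], [191.0, 319.0], [159.0, 323.0]]
0.1148 [[0.5857, 0.0881], [0.5785, 0.1077], [0.6898, 0.1379], [0.6986, 0.116]]
0.1254 [[0.5836, 0.0924], [0.5767, 0.1112], [0.6835, 0.1402], [0.6919, 0.1192]]
```

View pics/w1.png

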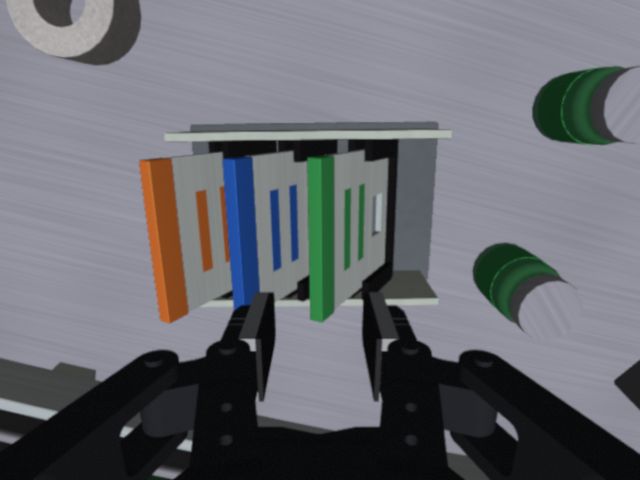

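The wrist view shows the green strip at u 307–332, v 156–321, lying between the two open fingers, with blue (240,232) to its left. It measures 111 mm by 17 mm, against an expected 110 by 17.7. Its centre is about (0.609, 0.214). I'll correct a few mm and go down so the fingertips sit at about z 0.109.

Emit:
servo_tool(
  deltas=[
    {"jaw": -0.2, "travel": [-0.056, 0.02, 0.3], "turn": 0},
    {"jaw": -0.2, "travel": [-0.056, 0.02, 0.76], "turn": 0},
  ],
)

```text
time: 4.2
tool_pos: [0.6102, 0.2139, 0.2443]
tcp_rot: [[-0.971, -0.237, 0.004], [-0.237, 0.971, 0.001], [-0.004, -0.0, -1.0]]
force: [-0.5, -0.2, -0.5]
finger_gap: 0.0341
finger_force: 0.0
```

Emit:
servo_tool(
  deltas=[
    {"jaw": -0.2, "travel": [0, 0, 0.25], "turn": 0},
    {"jaw": -0.2, "travel": [0, 0, 0.5], "turn": 0},
    {"jaw": -0.2, "travel": [0, 0, 0.76], "turn": 0},
    {"jaw": -0.2, "travel": [0, 0, 0.76], "turn": 0},
    {"jaw": -0.2, "travel": [0, 0, 0.76], "turn": 0},
  ],
)

```text
time: 4.82
tool_pos: [0.6097, 0.2144, 0.1834]
tcp_rot: [[-0.971, -0.238, 0.001], [-0.238, 0.971, 0.0], [-0.001, -0.0, -1.0]]
force: [-0.0, 0.4, 0.4]
finger_gap: 0.0338
finger_force: 0.0
```

```bash
python3 - <<'E'
from h import *
im,c=shot("wrist"); cv2.imwrite("pics/w2.png",im)
print(ctrl.state()["tool_pos"],ctrl.state()["force"])
E
```

```text
[0.60996059 0.21466739 0.1836538 ] [ 0.17972323  0.66601917 -0.4201245 ]
```

View pics/w2.png

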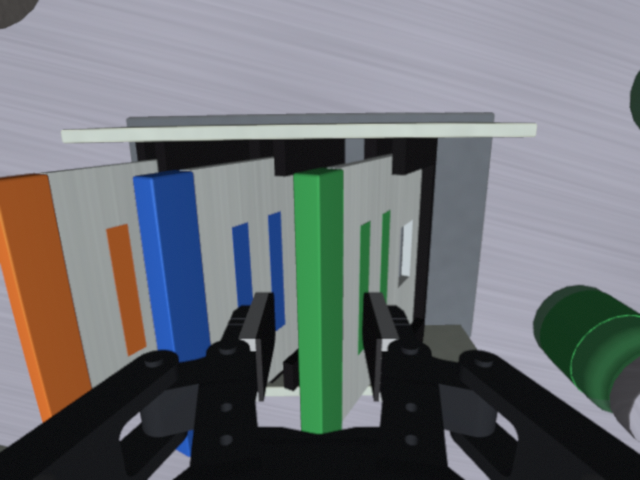

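The strip (u 296–342) stands centred between the pads (u 268 and 368), and the fingers clear the blue plate. I'll close gently.

Emit:
servo_tool(
  deltas=[
    {"jaw": -0.6, "travel": [0, 0, 0], "turn": 0},
    {"jaw": -1, "travel": [0, 0, 0], "turn": 0},
    {"jaw": -1, "travel": [0, 0, 0], "turn": 0},
    {"jaw": -1, "travel": [0, 0, 0], "turn": 0},
    {"jaw": -1, "travel": [0, 0, 0], "turn": 0},
  ],
  force=30,
)

```text
time: 5.5
tool_pos: [0.61, 0.2153, 0.1837]
tcp_rot: [[-0.971, -0.239, 0.002], [-0.239, 0.971, 0.0], [-0.002, -0.0, -1.0]]
force: [-1.1, -1.5, 6.3]
finger_gap: 0.0152
finger_force: 29.3
```

Emit:
servo_tool(
  deltas=[
    {"jaw": -1, "travel": [0, -0.025, -0.043], "turn": 0},
    {"jaw": -1, "travel": [0, -0.05, -0.087], "turn": 0},
    {"jaw": -1, "travel": [0, -0.075, -0.13], "turn": 0},
    {"jaw": -1, "travel": [0, -0.1, -0.173], "turn": 0},
    {"jaw": -1, "travel": [0, -0.1, -0.173], "turn": 0},
  ],
)

```text
time: 6.12
tool_pos: [0.6111, 0.2075, 0.1964]
tcp_rot: [[-0.971, -0.239, -0.0], [-0.239, 0.971, 0.001], [0.0, 0.001, -1.0]]
force: [-1.7, 3.0, 1.6]
finger_gap: 0.0157
finger_force: 31.5
```

```bash
python3 - <<'E'
from h import *
im,c=shot("wrist"); s,_=shot("side"); a=cv2.resize(im[100:440,150:550],(400,340)); b=cv2.resize(s[190:300,190:310],(400,340),interpolation=cv2.INTER_CUBIC)
cv2.imwrite("pics/w3.png",np.hstack([a,b]))
E
```

```text
(no output)
```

View pics/w3.png

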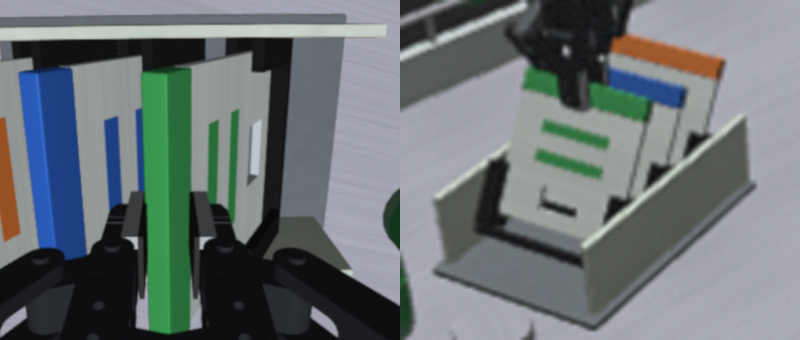

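The side crop shows the green plate risen and held in the fingers, with the others in place. I'll keep drawing it along the lean.

Emit:
servo_tool(
  deltas=[
    {"jaw": -1, "travel": [0, -0.035, -0.061], "turn": 0},
    {"jaw": -1, "travel": [0, -0.07, -0.121], "turn": 0},
    {"jaw": -1, "travel": [0, -0.105, -0.182], "turn": 0},
    {"jaw": -1, "travel": [0, -0.14, -0.242], "turn": 0},
    {"jaw": -1, "travel": [0, -0.175, -0.303], "turn": 0},
    {"jaw": -1, "travel": [0, -0.175, -0.303], "turn": 0},
  ],
)

```text
time: 6.98
tool_pos: [0.615, 0.1932, 0.2211]
tcp_rot: [[-0.971, -0.239, 0.001], [-0.239, 0.971, -0.001], [-0.001, -0.001, -1.0]]
force: [-1.6, 2.4, 3.0]
finger_gap: 0.0154
finger_force: 33.0
```

```bash
cat >> h.py <<'E'
def strip(im):
    m=cv2.morphologyEx(mask(im,45,75),cv2.MORPH_OPEN,np.ones((3,3)))
    n,l,st,ce=cv2.connectedComponentsWithStats(m); i=[j for j in range(1,n) if 280<ce[j][0]<360 and st[j,4]>2000]
    return [(st[j].tolist(),ce[j].round(1).tolist(),[(int(np.flatnonzero(l[v]==j).min()),int(np.flatnonzero(l[v]==j).max())) for v in (185,210,240) if (l[v]==j).any()]) for j in i]
E
python3 - <<'E'
from h import *
print(strip(cv2.imread("pics/w2.png")))
w=np.zeros((480,640,3),np.uint8);w[100:440,150:550]=cv2.imread("pics/w3.png")[:,:400];print(strip(w))
im,c=shot("wrist");cv2.imwrite("pics/w4.png",im);print(strip(im))
s,_=shot("side");cv2.imwrite("pics/s4.png",s)
E
```

```text
[([294, 170, 49, 264, 11640], [319.3, 297.2], [(294, 342), (295, 342), (296, 342)])]
[([292, 168, 49, 266, 11679], [317.3, 296.1], [(292, 340), (293, 340), (294, 340)])]
[([291, 168, 50, 266, 11703], [317.3, 296.3], [(292, 340), (292, 340), (293, 340)])]
```

Emit:
servo_tool(
  deltas=[
    {"jaw": -1, "travel": [0, -0.025, -0.043], "turn": 0},
    {"jaw": -1, "travel": [0, -0.04, -0.09], "turn": 0},
    {"jaw": -1, "travel": [0, 0.0, -0.17], "turn": 0},
    {"jaw": -1, "travel": [0, 0.08, -0.26], "turn": 0},
    {"jaw": -1, "travel": [0, 0.16, -0.36], "turn": 0},
    {"jaw": -1, "travel": [0, 0.24, -0.46], "turn": 0},
    {"jaw": -1, "travel": [0, 0.28, -0.56], "turn": 0},
  ],
)

```text
time: 7.95
tool_pos: [0.6092, 0.216, 0.2658]
tcp_rot: [[-0.971, -0.24, 0.0], [-0.24, 0.971, -0.0], [-0.0, -0.0, -1.0]]
force: [-0.6, -0.4, -2.0]
finger_gap: 0.0151
finger_force: 29.5
```

```bash
python3 - <<'E'
from h import *
im,c=shot("wrist"); s,_=shot("side"); print(strip(im)); b=cv2.resize(s[170:300,190:310],(400,433),interpolation=cv2.INTER_CUBIC)
a=im[24:457,150:550]
cv2.imwrite("pics/w5.png",np.hstack([a,b]))
E
```

```text
[([293, 168, 48, 266, 11200], [317.5, 296.4], [(294, 340), (294, 340), (295, 339)])]
```

View pics/w5.png

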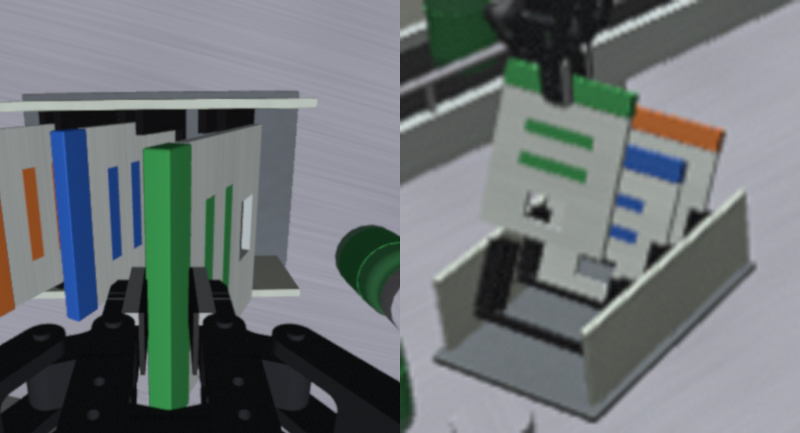

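The plate is clear of the rack and held, but it still leans about 20° in the fingers (gap 15.1 mm against 10 when flat). The other two plates are in their slots. I'll lift further and grip harder to flatten it against the pads.

Emit:
servo_tool(
  deltas=[
    {"jaw": -1, "travel": [0, 0, -0.3], "turn": 0},
    {"jaw": -1, "travel": [0, 0, -0.6], "turn": 0},
    {"jaw": -1, "travel": [0, 0, -0.9], "turn": 0},
    {"jaw": -1, "travel": [0, 0, -1], "turn": 0},
    {"jaw": -1, "travel": [0, 0, -1], "turn": 0},
    {"jaw": -1, "travel": [0, 0, -1], "turn": 0},
  ],
  force=90,
)

```text
time: 8.8
tool_pos: [0.6089, 0.2153, 0.3438]
tcp_rot: [[-0.971, -0.239, -0.002], [-0.239, 0.971, -0.001], [0.002, -0.0, -1.0]]
force: [-0.7, -0.4, -1.1]
finger_gap: 0.0073
finger_force: 97.8
```

```bash
python3 - <<'E'
from h import *
im,c=shot("wrist"); cv2.imwrite("pics/w6.png",im);print(strip(im))
im,c=shot("side"); cv2.imwrite("pics/s6.png",im)
E
```

```text
[([304, 171, 30, 263, 6682], [318.4, 294.7], [(304, 333), (305, 333), (305, 332)])]
```

```bash
python3 - <<'E'
from h import *
a=cv2.imread("pics/w6.png")[30:470,180:460]; b=cv2.resize(cv2.imread("pics/s6.png")[100:260,180:330],(412,440),interpolation=cv2.INTER_CUBIC)
cv2.imwrite("pics/v6.png",np.hstack([a,b]))
E
```

```text
(no output)
```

View pics/v6.png

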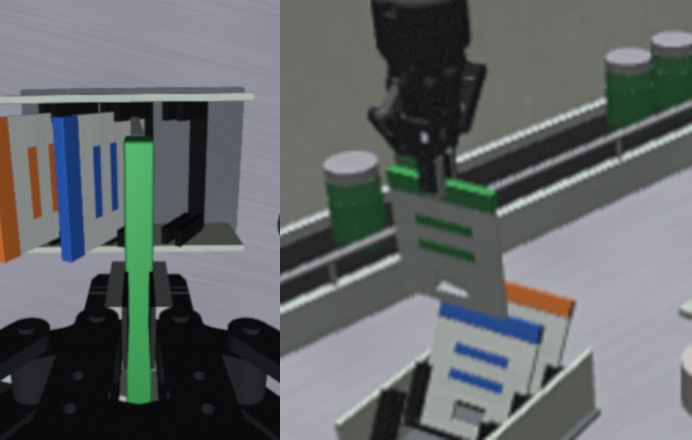

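The plate is now upright in the pads, with only the strip's top face visible (u 304–333). The rack's other two plates are still seated. I'll carry it towards the station, stopping 60 mm to its left to measure the slot.

Emit:
servo_tool(
  deltas=[
    {"jaw": -1, "travel": [0.14, -0.33, 0], "turn": 0},
    {"jaw": -1, "travel": [0.28, -0.65, 0], "turn": 0},
    {"jaw": -1, "travel": [0.424, -0.98, 0], "turn": 0},
  ],
)

```text
time: 9.28
tool_pos: [0.5947, 0.1306, 0.3444]
tcp_rot: [[-0.971, -0.24, -0.001], [-0.24, 0.971, -0.0], [0.001, 0.0, -1.0]]
force: [-0.5, -0.9, -0.9]
finger_gap: 0.0073
finger_force: 97.8
```

Emit:
servo_tool(
  deltas=[
    {"jaw": -1, "travel": [0.14, -0.33, 0], "turn": 0},
    {"jaw": -1, "travel": [0.28, -0.65, 0], "turn": 0},
    {"jaw": -1, "travel": [0.424, -0.98, 0], "turn": 0},
  ],
)

```text
time: 9.65
tool_pos: [0.5805, 0.0462, 0.3445]
tcp_rot: [[-0.971, -0.239, -0.001], [-0.239, 0.971, 0.0], [0.001, 0.0, -1.0]]
force: [-0.5, -0.2, -1.3]
finger_gap: 0.0068
finger_force: 97.8
```

Emit:
servo_tool(
  deltas=[
    {"jaw": -1, "travel": [0.14, -0.33, 0], "turn": 0},
    {"jaw": -1, "travel": [0.28, -0.65, 0], "turn": 0},
    {"jaw": -1, "travel": [0.424, -0.98, 0], "turn": 0},
  ],
)

```text
time: 10.02
tool_pos: [0.5663, -0.038, 0.3445]
tcp_rot: [[-0.971, -0.239, -0.001], [-0.239, 0.971, 0.0], [0.001, 0.0, -1.0]]
force: [0.1, -0.2, -1.0]
finger_gap: 0.0068
finger_force: 97.8
```

Emit:
servo_tool(
  deltas=[
    {"jaw": -1, "travel": [0.14, -0.33, 0], "turn": 0.016},
    {"jaw": -1, "travel": [0.28, -0.65, 0], "turn": 0.032},
    {"jaw": -1, "travel": [0.42, -0.97, 0], "turn": 0.048},
    {"jaw": -1, "travel": [0.42, -0.97, 0], "turn": 0.048},
    {"jaw": -1, "travel": [0.42, -0.97, 0], "turn": 0.048},
    {"jaw": -1, "travel": [0.42, -0.97, 0], "turn": 0.048},
  ],
)

```text
time: 10.78
tool_pos: [0.5527, -0.1197, 0.345]
tcp_rot: [[-0.996, -0.092, -0.0], [-0.092, 0.996, 0.0], [0.0, 0.0, -1.0]]
force: [-0.7, -0.3, -1.0]
finger_gap: 0.0073
finger_force: 97.8
```

```bash
python3 - <<'E'
from h import *
im,c=shot("wrist"); cv2.imwrite("pics/w7.png",im);print(strip(im),ctrl.state()["tool_pos"])
m=mask(im,18,34,100,60); n,l,st,ce=cv2.connectedComponentsWithStats(m)
for i in range(1,n):
    if st[i,4]>60:
        bp=cv2.boxPoints(cv2.minAreaRect(np.argwhere(l==i)[:,::-1].astype(np.float32)))
        b=np.array([onz(c,*p,.069)[:2] for p in bp]);print("Y",st[i].tolist(),bp.round(0).tolist(),b.round(4).tolist(),b.mean(0).round(4))
m=mask(im,3,16,130,80); n,l,st,ce=cv2.connectedComponentsWithStats(m)
for i in range(1,n):
    if st[i,4]>60: print("O",st[i].tolist(),onz(c,*ce[i],.042).round(4))
E
```

```text
[([304, 171, 30, 263, 6592], [318.4, 294.5], [(305, 333), (305, 332), (305, 332)])] [ 0.55275574 -0.11970801  0.34506419]
Y [0, 16, 62, 93, 3164] [[0.0, 108.0], [0.0, 16.0], [61.0, 16.0], [61.0, 108.0]] [[0.4927, -0.3962], [0.4205, -0.3891], [0.4177, -0.338], [0.4889, -0.3425]] [ 0.455  -0.3665]
Y [229, 129, 38, 149, 3156] [[229.0, 129.0], [261.0, 128.0], [268.0, 277.0], [236.0, 278.0]] [[0.4947, -0.2007], [0.491, -0.1737], [0.6239, -0.1602], [0.6282, -0.19]] [ 0.5594 -0.1811]
O [252, 187, 23, 29, 621] [ 0.5586 -0.1719  0.042 ]
O [576, 282, 18, 116, 1573] [0.6752 0.1782 0.042 ]
```

View pics/w7.png

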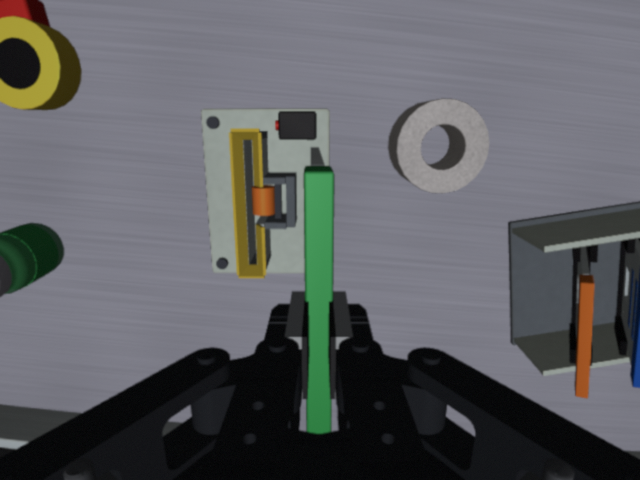

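The slot is at u 229–268, v 128–278, with the roller at (263,201) and the post at (297,125). The green strip is held squarely at u 305–332. I'll measure the dark slot gap and how the strip sits in the tool frame.

```bash
python3 - <<'E'
from h import *
im=cv2.imread("pics/w7.png"); c=ctrl.camera_info("wrist"); s=ctrl.state(); T=s["tcp_rot"];p=s["tool_pos"]
hsv=cv2.cvtColor(im,cv2.COLOR_BGR2HSV)
nz=cv2.inRange(hsv,(18,100,60),(34,255,255))
mid=[]
for v in range(140,272,4):
    if 180<v<222: continue
    r=nz[v,225:275]; x=np.flatnonzero(r); g=np.diff(x); k=g.argmax()
    if g[k]>3:
        a,b=onz(c,225+x[k]+.5,v,.057),onz(c,225+x[k+1]-.5,v,.057); mid.append(((a+b)/2)[:2].tolist()+[np.linalg.norm(a-b)*1e3])
mid=np.array(mid); print(len(mid),mid[0].round(4),mid[-1].round(4),"gap",np.median(mid[:,2]).round(1))
f=np.polyfit(mid[:,0],mid[:,1],1); print("yaw",np.degrees(np.arctan(f[0])),"y at x=.5594",np.polyval(f,.5594),"resid",np.std(mid[:,1]-np.polyval(f,mid[:,0])))
# dark gap column ends
u=lambda v:244+ (v-140)*(252-244)/(264-140)
col=[(v,int(nz[v,int(round(u(v)))]),int(hsv[v,int(round(u(v))),2])) for v in list(range(124,150))+list(range(255,284))]; print(col)
print("strip col V",[(v,im[v,318].tolist()) for v in list(range(162,176))+list(range(428,438))])
for h in (.050,.053,.056,.059,.062):
    q=[T.T@(onz(c,uu,v,p[2]-h)-p) for uu,v in((318.5,171.5),(318.5,433.5))]; e=[T.T@(onz(c,uu,185,p[2]-h)-p) for uu in(304.5,333)]
    print(h,(q[0]-q[1])[:2].round(4),((q[0]+q[1])/2).round(4),(e[1]-e[0])[1].round(4))
E
```

```text
21 [ 0.503  -0.1869  7.8589] [ 0.6133 -0.1774  6.6436] gap 8.4
yaw 5.224450907929965 y at x=.5594 -0.18179627843210036 resid 0.00023084439973727918
[(124, 0, 159), (125, 0, 160), (126, 0, 160), (127, 0, 158), (128, 0, 157), (129, 255, 163), (130, 255, 162), (131, 255, 147), (132, 255, 123), (133, 255, 113), (134, 255, 112), (135, 255, 112), (136, 255, 112), (137, 255, 112), (138, 255, 108), (139, 255, 94), (140, 0, 71), (141, 0, 65), (142, 0, 64), (143, 0, 64), (144, 0, 66), (145, 0, 70), (146, 0, 72), (147, 0, 71), (148, 0, 55), (149, 0, 54), (255, 0, 54), (256, 0, 53), (257, 0, 46), (258, 0, 42), (259, 0, 37), (260, 0, 32), (261, 0, 31), (262, 0, 31), (263, 0, 43), (264, 255, 76), (265, 255, 104), (266, 255, 116), (267, 255, 118), (268, 255, 119), (269, 255, 119), (270, 255, 118), (271, 255, 118), (272, 255, 118), (273, 255, 118), (274, 255, 119), (275, 255, 125), (276, 255, 144), (277, 255, 153), (278, 0, 144), (279, 0, 129), (280, 0, 134), (281, 0, 135), (282, 0, 137), (283, 0, 138)]
strip col V [(162, [57, 57, 55]), (163, [60, 60, 58]), (164, [66, 67, 63]), (165, [60, 64, 57]), (166, [34, 46, 30]), (167, [20, 39, 14]), (168, [19, 39, 13]), (169, [21, 40, 14]), (170, [24, 47, 15]), (171, [38, 73, 26]), (172, [55, 103, 40]), (173, [74, 128, 56]), (174, [86, 145, 66]), (175, [92, 153, 71]), (428, [67, 127, 48]), (429, [66, 127, 47]), (430, [66, 126, 47]), (431, [67, 126, 47]), (432, [63, 119, 45]), (433, [47, 90, 33]), (434, [24, 45, 17]), (435, [10, 14, 8]), (436, [10, 10, 10]), (437, [6, 7, 5])]
0.05 [ 0.0961 -0.    ] [ 0.0092 -0.0005  0.05  ] 0.0086
0.053 [ 0.0985 -0.    ] [ 0.0077 -0.0005  0.053 ] 0.0088
0.056 [ 0.1009 -0.    ] [ 0.0061 -0.0005  0.056 ] 0.009
0.059 [ 0.1033 -0.    ] [ 0.0045 -0.0005  0.059 ] 0.0092
0.062 [ 0.1057 -0.    ] [ 0.003  -0.0005  0.062 ] 0.0094
```

The slot centre comes out at (0.5594, −0.1818), yaw 5.2°, gap about 8 mm, so it fits. The plate sits about 1 mm off in the tool. I'll move over the slot and come down to just above the lips.

Emit:
servo_tool(
  deltas=[
    {"jaw": -1, "travel": [-0.012, -0.39, 0], "turn": 0},
    {"jaw": -1, "travel": [-0.024, -0.775, 0], "turn": 0},
    {"jaw": -1, "travel": [-0.024, -0.775, 0.4], "turn": 0},
    {"jaw": -1, "travel": [-0.024, -0.775, 0.8], "turn": 0},
    {"jaw": -1, "travel": [-0.024, -0.775, 1], "turn": 0},
    {"jaw": -1, "travel": [-0.024, -0.775, 1], "turn": 0},
    {"jaw": -1, "travel": [-0.024, -0.775, 1], "turn": 0},
  ],
)

```text
time: 11.7
tool_pos: [0.5609, -0.1822, 0.2665]
tcp_rot: [[-0.996, -0.091, 0.002], [-0.091, 0.996, -0.001], [-0.002, -0.001, -1.0]]
force: [0.2, 0.4, -0.9]
finger_gap: 0.0067
finger_force: 97.8
```

```bash
python3 - <<'E'
from h import *
s=ctrl.state();print(s["tool_pos"],s["force"])
im,c=shot("wrist");sd,_=shot("side");tp,_=shot("top")
b=cv2.resize(sd[110:240,300:420],(410,444),interpolation=cv2.INTER_CUBIC)
cv2.imwrite("pics/v8.png",np.hstack([im[0:444,130:510],b]))
E
```

```text
[ 0.56092951 -0.18215714  0.26645878] [ 0.22690198  0.43986321 -0.86920367]
```

View pics/v8.png

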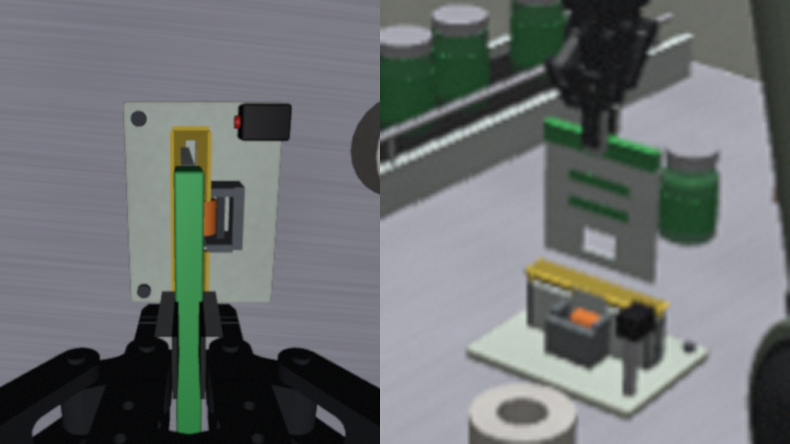

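The plate is over the slot, upright and aligned with the lips (crop u≈190; side view shows it centred). I'm lowering it into the mouth slowly.

Emit:
servo_tool(
  deltas=[
    {"jaw": -1, "travel": [0, 0.01, 0.15], "turn": 0},
    {"jaw": -1, "travel": [0, 0.01, 0.27], "turn": 0},
    {"jaw": -1, "travel": [0, 0.01, 0.36], "turn": 0},
    {"jaw": -1, "travel": [0, 0.01, 0.42], "turn": 0},
    {"jaw": -1, "travel": [0, 0.01, 0.45], "turn": 0},
    {"jaw": -1, "travel": [0, 0.01, 0.45], "turn": 0},
  ],
)

```text
time: 12.6
tool_pos: [0.5598, -0.1811, 0.2287]
tcp_rot: [[-0.996, -0.091, -0.001], [-0.091, 0.996, 0.001], [0.001, 0.001, -1.0]]
force: [-0.8, 0.5, -2.4]
finger_gap: 0.0073
finger_force: 97.8
```

Emit:
servo_tool(
  deltas=[
    {"jaw": -1, "travel": [0, 0, 0.04], "turn": 0},
    {"jaw": -1, "travel": [0, 0, 0.08], "turn": 0},
    {"jaw": -1, "travel": [0, 0, 0.1], "turn": 0},
    {"jaw": -1, "travel": [0, 0, 0.1], "turn": 0},
  ],
)

```text
time: 13.1
tool_pos: [0.56, -0.1813, 0.221]
tcp_rot: [[-0.996, -0.091, -0.0], [-0.091, 0.996, 0.0], [0.0, 0.0, -1.0]]
force: [0.1, 1.6, -2.9]
finger_gap: 0.007
finger_force: 97.8
```

Emit:
servo_tool(
  deltas=[
    {"jaw": -1, "travel": [0, 0, 0.03], "turn": 0},
    {"jaw": -1, "travel": [0, 0, 0.06], "turn": 0},
    {"jaw": -1, "travel": [0, 0, 0.09], "turn": 0},
    {"jaw": -1, "travel": [0, 0, 0.12], "turn": 0},
  ],
)

```text
time: 13.6
tool_pos: [0.5605, -0.1815, 0.2127]
tcp_rot: [[-0.996, -0.091, 0.002], [-0.091, 0.996, -0.001], [-0.001, -0.001, -1.0]]
force: [-0.9, 2.6, 4.2]
finger_gap: 0.0067
finger_force: 98.8
```

Emit:
servo_tool(
  deltas=[
    {"jaw": -1, "travel": [0, 0, 0.03], "turn": 0},
    {"jaw": -1, "travel": [0, 0, 0.06], "turn": 0},
    {"jaw": -1, "travel": [0, 0, 0.09], "turn": 0},
    {"jaw": -1, "travel": [0, 0, 0.12], "turn": 0},
  ],
)

```text
time: 14.1
tool_pos: [0.5603, -0.1815, 0.2019]
tcp_rot: [[-0.996, -0.09, 0.0], [-0.09, 0.996, -0.0], [-0.0, -0.0, -1.0]]
force: [-0.1, 1.2, 4.4]
finger_gap: 0.007
finger_force: 98.6
```

Emit:
servo_tool(
  deltas=[
    {"jaw": -1, "travel": [0, 0, 0.03], "turn": 0},
    {"jaw": -1, "travel": [0, 0, 0.06], "turn": 0},
    {"jaw": -1, "travel": [0, 0, 0.09], "turn": 0},
    {"jaw": -1, "travel": [0, 0, 0.12], "turn": 0},
    {"jaw": -1, "travel": [0, 0, 0.12], "turn": 0},
  ],
)

```text
time: 14.72
tool_pos: [0.5596, -0.1812, 0.1919]
tcp_rot: [[-0.996, -0.09, -0.001], [-0.09, 0.996, 0.0], [0.001, 0.0, -1.0]]
force: [-1.1, 0.9, -2.0]
finger_gap: 0.0073
finger_force: 97.9
```

Emit:
servo_tool(
  deltas=[
    {"jaw": -1, "travel": [0, 0, 0.02], "turn": 0},
    {"jaw": -1, "travel": [0, 0, 0.04], "turn": 0},
    {"jaw": -1, "travel": [0, 0, 0.04], "turn": 0},
  ],
)

```text
time: 15.1
tool_pos: [0.5597, -0.1818, 0.1917]
tcp_rot: [[-0.996, -0.09, 0.0], [-0.09, 0.996, -0.002], [-0.0, -0.002, -1.0]]
force: [-7.4, 1.6, 17.5]
finger_gap: 0.007
finger_force: 100.5
```

The force rose to 17 N at TCP z 0.192, after falling free once past the roller. I'll check numerically in the side view that the plate is home before letting go.

```bash
python3 - <<'E'
from h import *
im,c=shot("side")
m=mask(im,45,75,90,40)
ex=np.array([-.09,.996,0]);ey=np.array([-.996,-.09,0])
for dz in(0,.005,.029):
  q=[]
  for y in(-.045,-.03,.03,.045):
    P=lambda z:proj(c,np.array([.5594,-.1818,z+dz])+ex*.005+ey*y)
    b,t=P(.114),P(.132); u=int(round((b[0]+t[0])/2)); col=np.flatnonzero(m[int(t[1])-25:int(b[1])+25,u])+int(t[1])-25
    q.append((u,round(t[1],1),round(b[1],1),col.tolist()))
  print(dz,q)
E
```

```text
0 [(350, np.float64(169.8), np.float64(175.4), [169, 170, 171, 172, 173, 174]), (354, np.float64(171.2), np.float64(176.8), [171, 172, 173, 174, 175, 176]), (372, np.float64(176.9), np.float64(182.6), [176, 177, 178, 179, 180, 181, 182]), (376, np.float64(178.4), np.float64(184.1), [178, 179, 180, 181, 182, 183])]
0.005 [(350, np.float64(168.2), np.float64(173.9), [169, 170, 171, 172, 173, 174]), (354, np.float64(169.6), np.float64(175.3), [171, 172, 173, 174, 175, 176]), (372, np.float64(175.3), np.float64(181.0), [176, 177, 178, 179, 180, 181, 182]), (376, np.float64(176.8), np.float64(182.5), [178, 179, 180, 181, 182, 183])]
0.029 [(350, np.float64(160.6), np.float64(166.3), [169, 170, 171, 172, 173, 174]), (355, np.float64(161.9), np.float64(167.7), [171, 172, 173, 174, 175, 176, 184, 185, 191]), (372, np.float64(167.5), np.float64(173.4), [176, 177, 178, 179, 180, 181, 182]), (377, np.float64(169.0), np.float64(174.8), [178, 179, 180, 181, 182, 183])]
```

The strip's rows match the home height within about 1 mm at both ends. I'll release and retreat.

Emit:
servo_tool(
  deltas=[
    {"jaw": -0.6, "travel": [0, 0, 0], "turn": 0},
    {"jaw": -0.3, "travel": [0, 0, 0], "turn": 0},
    {"jaw": 0, "travel": [0, 0, 0], "turn": 0},
    {"jaw": 0, "travel": [0, 0, 0], "turn": 0},
    {"jaw": 0, "travel": [0, 0, -0.1], "turn": 0},
    {"jaw": 0, "travel": [0, 0, -0.4], "turn": 0},
    {"jaw": 0, "travel": [0, 0, -0.8], "turn": 0},
    {"jaw": 0, "travel": [0, 0, -1], "turn": 0},
  ],
)

```text
time: 16.15
tool_pos: [0.5608, -0.1817, 0.2714]
tcp_rot: [[-0.996, -0.091, 0.003], [-0.091, 0.996, -0.001], [-0.002, -0.001, -1.0]]
force: [0.5, -0.3, 0.3]
finger_gap: 0.0425
finger_force: 0.0
```

```bash
python3 - <<'E'
from h import *
s=ctrl.state();print(s["force"],s["finger_gap"])
im,c=shot("side"); m=mask(im,45,75,90,40)
ex=np.array([-.09,.996,0]);ey=np.array([-.996,-.09,0])
for y in(-.045,-.02,0,.03,.045):
    P=lambda z:proj(c,np.array([.5594,-.1818,z])+ex*.005+ey*y)
    b,t=P(.114),P(.132); u=int(round((b[0]+t[0])/2)); a=int(t[1])-8; print(u,t[1].round(1),b[1].round(1),(np.flatnonzero(m[a:int(b[1])+8,u])+a).tolist())
w,c=shot("wrist"); m=mask(w,45,75);n,l,st,ce=cv2.connectedComponentsWithStats(m)
for i in range(1,n):
    if st[i,4]>800:
        bp=cv2.boxPoints(cv2.minAreaRect(np.argwhere(l==i)[:,::-1].astype(np.float32)));print(st[i].tolist(),[onz(c,*p,.132)[:2].round(4).tolist() for p in bp])
t,c=shot("top")
for n,h in(("blue",(105,130)),("orange",(5,17))):
    m=mask(t,*h)[160:235,235:330];k,l,st,ce=cv2.connectedComponentsWithStats(m);i=1+st[1:,4].argmax();print(n,ce[i]+[235,160])
E
```

```text
[ 0.46473561 -0.2688732   0.31055127] 0.042528864284445425
350 169.8 175.4 [169, 170, 171, 172, 173, 174]
357 172.1 177.8 [171, 172, 173, 174, 175, 176, 177, 184]
363 174.0 179.7 [173, 174, 175, 176, 177, 178, 179, 186]
372 176.9 182.6 [176, 177, 178, 179, 180, 181, 182]
376 178.4 184.1 [177, 178, 179, 180, 181, 182, 183]
[310, 147, 18, 189, 3241] [[0.5039, -0.1922], [0.5031, -0.1835], [0.6114, -0.173], [0.6124, -0.183]]
blue [291.84581498 192.08810573]
orange [310.05084746 187.78389831]
```

```bash
python3 -c "
from workcell import ctrl
print(ctrl.job_done())"
```

```text
the job is handed in; nothing more can be done
None
```

The green plate is home in the labeller's slot and released, and the job is handed in at about 16 s: it met a hard stop at 17 N, and the side view puts it within about 1–2 mm of its home height. The blue and orange plates still show at their original places; I did not re-measure the jars, label roll or tape dispenser, but the arm kept well clear of them.

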